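# Dowel into the handle block, then clamp and hold

### The arm

A 6-joint arm with a two-finger parallel gripper is mounted at the origin on a cart in front of the work surface, level with it; the furniture and walls round the work are solid. World frame = base frame: x ahead of the robot, y to its left, z up, the work surface at z = 0. Lengths are in m, angles in rad, forces in N, time in s.
With the tool pointing down it reaches from about 0.35 to 0.85 m from the base axis. Payload 8.1 kg.
Tool frame: the origin (TCP) lies at the very end of the fingers, on their centre line; the grasp point (between the pads) lies 19 mm behind it (ctrl.tcp_to_grasp is the z of the grasp point in the tool frame, in m); z points along the fingers, y is the line along which they close (so a half turn about z gives the same grasp; the last joint's range is limited). The gripper opens to 93 mm and grips with 3 to 60 N. Pads are 15 mm wide; open, the fingers measure 128 mm over their backs; the gripper's body (75 mm by 188 mm) begins 65 mm behind the grasp point.
Start: joints at [-1.372, 0.13, 1.488, -0, 1.523, -0.085], TCP at [0.168, -0.576, 0.219] pointing down, gripper open.
Joint ranges: [-2.96, 2.96], [-0.89, 2.26], [0.02, 2.5], [-1.34, 4.48], [0, 2.73], [-2.66, 2.66]. Speed limits (rad/s): [2.39, 2.39, 2.79, 3.14, 3.14, 3.14].

### API

Orientations are given as a unit quaternion [x, y, z, w].
In Python, from bench import ctrl gives the robot as it stands. The module is installed in compiled form; this text tells all that it offers.
- The arm moves only by the tool send_rows, never from a script. Its argument "deltas" is a list of rows, each a list of 7 numbers: the shift along the tool's x, y, z normalised to -1 to 1, where 1 is 1 m, then the turn, a rotation vector about the tool's x, y, z normalised to -1 to 1, where 1 is 90 degrees, then the closure, from 0 (fully open) to 1 (shut). A call has 1 to 12 rows; each row shifts and turns the commanded pose from where the row before left it, along the tool's axes as they then stand; what a row does not reach is not made up. A row lasts 1/12 s, in which the tool goes at most 41.7 mm and 7.16 degrees, less where a joint would pass 70% of its speed; a pose out of reach is approached as far as the arm can. A call with a number of a shift or a turn outside -1 to 1 is refused whole. A call with a gripper value outside its range is refused whole. The fingers move at their own pace and stop on an object; the grip force is fixed at half the most. Time passes only in rows, so rows that do not move let the fingers close. It gives the time, the measured TCP pose, the force, the opening and the grip force at its end, in the units of the state.
- ctrl.get_obs(): the state, without advancing time (a new reading comes with each control period).
- ctrl.grab_frame(name): name is "scene" or "top"; returns the picture (480x640x3 uint8, blue, green, red); there is no depth.
- ctrl.camera_info(name): a dict with "camera_matrix" (3x3 intrinsics, pixels), "rvec" (rotation vector, rad) and "tvec" (3), from world to camera coordinates, as OpenCV has them. Camera axes: x right, y down, z forward; pixel columns grow to the right and rows downward; lengths in m; the calibration is good to about 2 mm. A picture is of the moment at which its call begins. camera_info takes no time and is no camera call.
- ctrl.sign_off(): hands the job in; it is judged then, once.
The state is a dict: "time_s": time; "joints": joint angles; "joint_velocities": joint speeds; "joint_torque": joint torques, N m; "eef_pos": TCP position; "tcp_rot": TCP orientation; "force": force on the tool from outside, world axes, zero at the start; "moment": the same for the moment, N m; "width": finger opening in m; "grasp_force": force on a finger pad.
Only numpy, scipy, OpenCV 4.12 (cv2) and the standard library are available. Lean on these libraries where they do the work, as an engineer would, in place of code of your own. Each camera call takes 0.05 s, during which the arm holds its last target. There are 200 camera calls.

### The job

Take the wooden dowel out of its stand and push it down fully home into the hole of the wooden block that stands in the bench clamp, and let go of it. Then pump the clamp's orange trigger towards its black grip, touching the sliding jaw only through the trigger, until the sprung pad presses the block squarely against the fixed jaw with the pad's stem pushed into the red jaw head as far as its green band (never its red band), and finish while still pinching trigger and grip between the fingers so that the pressure stays; leave the stamp, the jar and the felt pen alone.

Things in the scene. Friction and masses are not known exactly. Their poses are not given: they have to be found in the camera images.
- clamp: Bench bar clamp, fixed, 76 wide (x), 360 long (y). Origin on the table under the middle of the fixed blue jaw's clamping face; z up, y along the bar from the grip past the fixed jaw to the moving jaw. Tops of its two blue rails at z = 30 mm; the fixed jaw (56 wide, top at z = 75) stands just on the -y side with its face at y = 0. A toothed steel bar runs between the rails.
- grip: Fixed black upright grip of the clamp, 30 wide (x), 20 thick (y), top at z = 142 mm above the table, at y = -165 mm in the clamp's frame; origin on its foot, 30 mm above the table; axes as the clamp's.
- grip_back (a point): Point on the grip's back (-y) face, 120 mm above the table: one finger goes here.
- trigger_lever: Orange upright trigger in front (+y) of the grip, 28 wide (x), 14 thick (y), top 142 mm above the table. It slides straight towards the grip. Origin at table height under its middle; axes as the clamp's.
- trigger_front (a point): Point on the trigger's front (+y) face, 120 mm above the table: the other finger goes here. At rest it is 66 mm from grip_back, fully squeezed 45 mm.
- trigger (a joint): Trigger travel in m: 0 let out, 0.021 fully squeezed (hard stop). Return spring 4 to 7 N. One full pump moves the jaw by about 20 mm; the first pump may move it up to 5 mm less while the pawl finds a tooth.
- bar (a joint): Travel of bar and moving jaw in m: 0 fully open, grows as the jaw closes towards -y, at most 0.078; starts at 0 to 0.02. Squeezing the trigger makes a pawl draw the bar by its teeth (5 mm apart); while the trigger returns the bar stays by friction (2.5 N) only. No other catch: pad pressure above that friction pushes the bar back when the trigger is let out, so hold the trigger.
- jaw_head: Red moving jaw head on the bar, 52 wide (x), 18 thick (y), top at z = 75 mm; origin at table height under its middle; moves along the clamp's y with the bar.
- pad_plate: Black pressure pad (42 x 6 x 36 mm) on a stem that slides into the jaw head against a spring of 0.8 N per mm. Origin in the middle of the face that meets the block, 53 mm above the table; it looks to -y. Stem at rest, from the jaw head to the pad: 8 mm bare steel, 9 mm green, 8 mm red.
- pad_face (a point): The same point: middle of the pad's pressing face. With the bar at 0 and the pad at rest it is at y = 105 mm in the clamp's frame.
- pad (a joint): How far the pad is pushed back into the jaw head, in m: 0 at rest, 0.008 to 0.017 when the head's face is at the green band (6.4 to 13.6 N), above 0.017 in the red, 0.024 end stop.
- block: Light wooden block with a dark glue seam, 50 (x) x 55 (y) x 45 (z) mm, about 0.15 kg, loose on the clamp's rails between fixed jaw and pad, up to 5 mm clear of the fixed jaw, a little askew. Origin at the centre of its underside, 30 mm above the table. Vertical 13 mm round hole in the middle of its top, 35 mm deep (floor 10 mm above the underside), chamfered.
- hole_mouth (a point): Centre of the hole's mouth on the block's top.
- dowel: Round wooden dowel, 10 mm thick, 100 mm long, 15 g, standing upright and loose in the stand; its foot is chamfered. Origin at the centre of its lower end, z along it. Home in the block its lower end is 10 mm above the block's underside and 65 mm of it stand out.
- stand: Dark wooden dowel stand, 70 x 70 x 30 mm, fixed to the table; origin at the centre of its underside. The dowel stands in the middle hole, 20 mm deep, with its lower end 10 mm above the table.
- stamp: Bystander: wooden printing stamp, 55 x 56 x 27 mm, origin at the centre of its underside.
- jar: Bystander: rust-coloured jar with a white lid, 52 mm across, 55 high, origin at the centre of its underside.
- felt_pen: Bystander: blue and white felt pen, 135 mm long, 16 thick, lying; origin under its middle.
Not all that is in view belongs to the job. What is shaped like the block but blue, purple or yellow is not meant.

How it is judged:
On the way, in this order (a step that is already met when the one before it is completed fails the run):
1. the dowel stands fully home in the block's hole and has been let go, before the pad presses on the block (z of dowel in the frame of block between 0.006 and 0.014 m and horizontal distance between dowel and hole_mouth below 0.006 m and angle between the z axis of dowel and the z axis of block, either way round below 0.12 rad and contact force between the fingers and dowel below 0.1 N and contact force between pad_plate and block below 0.3 N), for 0.2 s.
2. the pumped pad touches the block (contact force between pad_plate and block above 0.5 N), for 0.1 s.
At the end, for the whole second after the job is handed in: Fingers pinch trigger (>2 N) and grip (>0.5 N), trigger in >2 mm; pad presses block with 5.5-14.5 N, stem in 7-18 mm; block upright, at rest, untouched by the robot, within 2 mm of the fixed jaw and square to it within 0.04 rad; dowel in the hole, lower end within 4 mm of its floor (contact force between pad_plate and block between 5.5 and 14.5 N and value of joint pad between 0.007 and 0.018 m and contact force between the fingers and trigger_lever above 2 N and contact force between the fingers and grip above 0.5 N and value of joint trigger above 0.002 m and y of block in the frame of clamp between 0.025 and 0.0295 m and angle between the y axis of block and the y axis of clamp, either way round below 0.04 rad and angle between block's own z axis and vertical below 0.06 rad and z of dowel in the frame of block between 0.006 and 0.014 m and horizontal distance between dowel and hole_mouth below 0.006 m and angle between the z axis of dowel and the z axis of block, either way round below 0.12 rad and contact force between each of the arm, the fingers and block below 0.1 N and contact force between the fingers and dowel below 0.1 N and linear speed of block below 0.01 m/s); the arm keeps its last pose, push and grip.
It fails at once if the block is crushed: the stem goes well into the red band, or the pad presses with more than 17 N (value of joint pad above 0.0205 m or contact force between pad_plate and block above 17 N).
It fails at once if the robot pushes the moving jaw itself instead of pumping the trigger (contact force between any of the fingers, the arm and jaw_head above 1.5 N or contact force between any of the fingers, the arm and pad_plate above 1.5 N).
It fails at once if the stamp, the jar or the felt pen is shifted by more than 30 mm (distance of any of stamp, jar, felt_pen from where it was at the start of the episode above 0.03 m).
It also fails if it takes over 67 s, if anything falls off the work surface, if the arm or the gripper's body presses on something with over 40 N, if the wrist force passes 120 N, or if a joint passes its speed limit or range.

## Working session

There is one attempt and no reset: what is moved stays moved. The work goes in short steps, Python scripts to look and compute and a tool call to move; the robot and the scene stay as the last step left them, time stands still between calls to the robot, and variables do not carry over. Pictures are saved under pics/ and viewed, at most 10 in all, crops included, and the job is handed in when it is done.

Besides the shell and the picture viewer there is one more tool, called after "Call:" by a JSON object that holds its "api" and its "payload". send_rows: Moves the arm, as the interface text tells. Scaled input: -1 to 1 covers 1 m each way for a shift and 90 degrees each way for a turn. Its arguments: {"type":"object","properties":{"deltas":{"type":"array"}},"required":["deltas"]}

```bash
mkdir -p pics; ls; python3 - <<'E'
from bench import ctrl
import cv2
for n in("scene","top"):
    cv2.imwrite(f"pics/{n}0.png",ctrl.grab_frame(n)); c=ctrl.camera_info(n); print(n,{k:c[k] for k in c})
print(ctrl.get_obs(),ctrl.tcp_to_grasp)
E
```

```text
pics
scene {'camera_matrix': array([[619.83552919,   0.        , 325.42389644],
       [  0.        , 619.83552919, 235.52239949],
       [  0.        ,   0.        ,   1.        ]]), 'rvec': array([ 0.7905079 , -2.28814087,  1.452017  ]), 'tvec': array([0.45274281, 0.23642399, 0.95445191])}
top {'camera_matrix': array([[455.03462298,   0.        , 320.03997999],
       [  0.        , 455.03462298, 241.38831349],
       [  0.        ,   0.        ,   1.        ]]), 'rvec': array([ 2.18332563, -2.17068715,  0.11695704]), 'tvec': array([0.02625515, 0.52916086, 1.04233197])}
{'time_s': 0.1, 'joints': array([-1.37236947e+00,  1.31083078e-01,  1.48916581e+00,  1.42391392e-05,
        1.52300212e+00, -8.53963558e-02]), 'joint_velocities': array([ 0.00114294, -0.00141158, -0.00191861, -0.00047302,  0.00155131,
       -0.00017219]), 'joint_torque': array([ 1.53293964e-03, -5.61343038e+01, -4.93094087e+01,  7.70196319e-02,
        2.91109085e-02, -2.12923533e-05]), 'eef_pos': array([ 0.16794411, -0.57548259,  0.21769639]), 'tcp_rot': array([ 9.89947144e-01,  1.41435371e-01, -3.97365191e-05, -8.28256894e-04]), 'force': array([ 0.5689956 , -0.17052008, -0.85622187]), 'moment': array([0.01585271, 0.0304463 , 0.02134233]), 'grasp_force': 0.0, 'width': 0.09319634921512224} -0.0188
```

View pics/scene0.png

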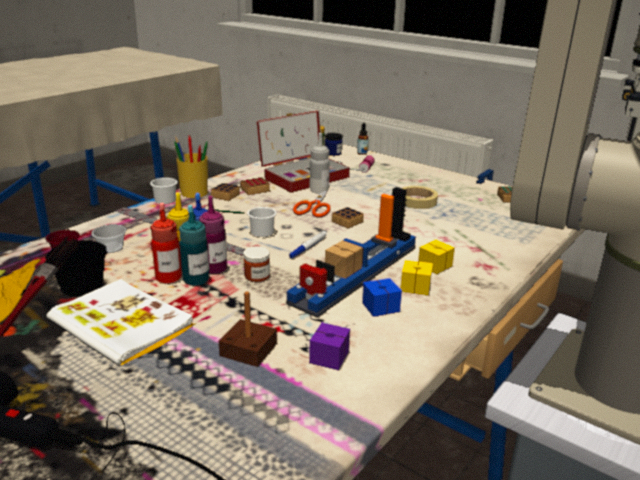

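View pics/top0.png

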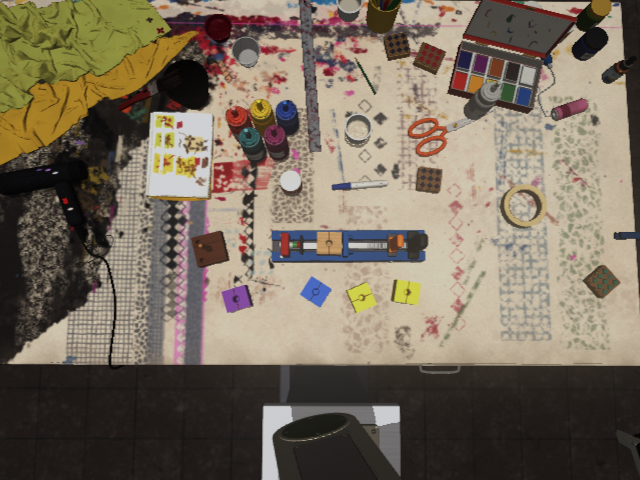

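The scene view shows the stand with the dowel at (248,340), and the clamp running from the red head at (313,277) to the black grip at (398,215). The wooden block sits in it at (343,257). The other block shapes are purple (329,345), blue (381,297) and yellow (417,277) and (436,255). Only the wooden one, between the jaws, fits the description. I'll confirm it in enlarged crops.

```bash
python3 - <<'E'
import cv2
a=cv2.imread("pics/top0.png")[215:285,185:435]; cv2.imwrite("pics/topc.png",cv2.resize(a,None,fx=3.2,fy=3.2,interpolation=cv2.INTER_CUBIC))
a=cv2.imread("pics/scene0.png")[180:370,210:430]; cv2.imwrite("pics/scenec.png",cv2.resize(a,None,fx=3,fy=3,interpolation=cv2.INTER_CUBIC))
E
```

```text
(no output)
```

View pics/topc.png

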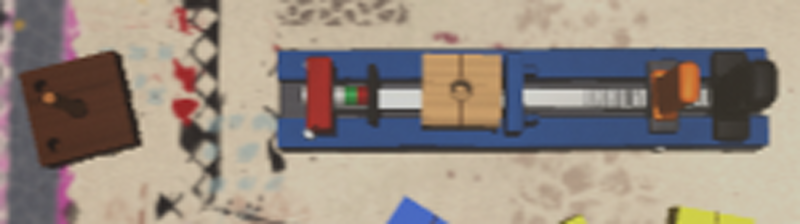

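View pics/scenec.png

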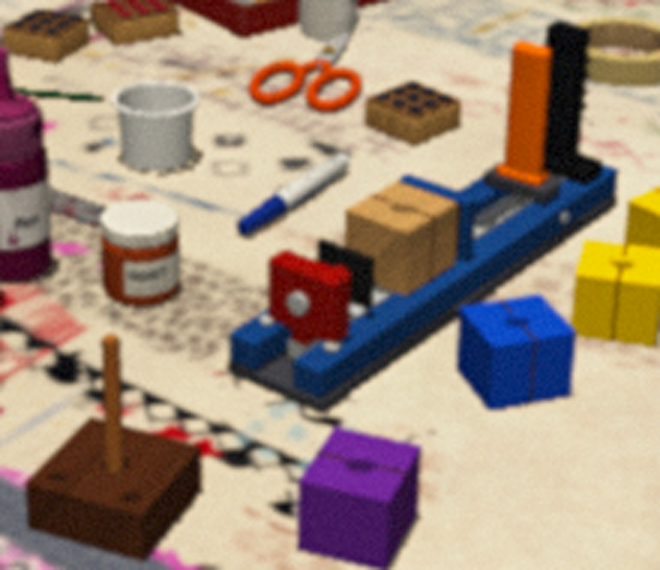

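The wooden block is confirmed: hole at top (329,243) and scene (345,249), between the fixed jaw and the black pad. Dowel top is at top (200,246) and scene (247,293). Trigger top is at top (400,241) and grip top at (423,242).

```bash
cat >h.py <<'E'
import numpy as np,cv2
from bench import ctrl
C={n:ctrl.camera_info(n) for n in("scene","top")}
def P(n):
    c=C[n];R=cv2.Rodrigues(c["rvec"])[0];return c["camera_matrix"],R,np.array(c["tvec"]).ravel()
def tri(pt,ps):
    M=[]
    for n,p in(("top",pt),("scene",ps)):
        K,R,t=P(n);M.append((K@np.c_[R,t],np.array(p,float).reshape(2,1)))
    X=cv2.triangulatePoints(M[0][0],M[1][0],M[0][1],M[1][1]).ravel();X=X[:3]/X[3]
    e=[np.round(proj(n,X)-p,1) for n,p in(("top",pt),("scene",ps))]
    return X,e
def proj(n,X):
    c=C[n];return cv2.projectPoints(np.array([X],float),c["rvec"],c["tvec"],c["camera_matrix"],None)[0].ravel()
def atz(n,p,z):
    K,R,t=P(n);d=R.T@np.linalg.inv(K)@np.array([p[0],p[1],1.]);o=-R.T@t
    return o+d*(z-o[2])/d[2]
def tc(x,y):return (185+(x+.5)/3.2-.5,215+(y+.5)/3.2-.5)
def sc(x,y):return (210+(x+.5)/3-.5,180+(y+.5)/3-.5)
E
python3 - <<'E'
from h import *
np.set_printoptions(precision=4,suppress=True)
for n,a,b in(("doweltop",(47,98),(110,338)),("hole",(461,91),(404,208)),("trigtop",(689,80),(531,47)),("griptop",(763,83),(569,29))):
    print(n,*tri(tc(*a),sc(*b)))
for n,p,z in(("rail bl",(280,150),.03),("rail br",(766,150),.03),("rail tl",(279,51),.03),("rail tr",(766,50),.03),("fixjaw face top",(505,53),.075),("fixjaw face bot",(505,133),.075),
 ("blk",(422,54),.075),("blk",(502,53),.075),("blk",(422,126),.075),("blk",(501,128),.075),("stand",(22,73),.03),("stand",(120,52),.03),("stand",(140,145),.03),("stand",(45,165),.03),("pad",(379,66),.071),("pad",(379,124),.071),("dowel110",(47,98),.11)):
    print(n,atz("top",tc(*p),z)[:2])
E
```

```text
doweltop [0.5095 0.2887 0.1111] [array([0.4, 0.6]), array([-0.5, -0.1])]
hole [0.519  0.0095 0.0752] [array([0.4, 0.6]), array([-0.5, -0.1])]
trigtop [ 0.521  -0.138   0.1407] [array([0.4, 0.7]), array([-0.5, -0. ])]
griptop [ 0.5197 -0.1866  0.1397] [array([0.4, 0.6]), array([-0.4, -0. ])]
rail bl [0.4808 0.1404]
rail br [ 0.4829 -0.2134]
rail tl [0.5532 0.1422]
rail tr [ 0.5563 -0.2147]
fixjaw face top [ 0.5474 -0.0203]
fixjaw face bot [ 0.4913 -0.0204]
blk [0.5463 0.0378]
blk [ 0.5474 -0.0182]
blk [0.4958 0.0375]
blk [ 0.4947 -0.0176]
stand [0.5358 0.329 ]
stand [0.5517 0.2582]
stand [0.4839 0.2419]
stand [0.469  0.3102]
pad [0.5381 0.068 ]
pad [0.4973 0.0676]
dowel110 [0.5107 0.2899]
```

Call:
{"api": "send_rows", "payload": {"deltas": [[0,0,-0.02,0,0,0.0603,0],[0,0,-0.02,0,0,0.0603,0],[0,0,-0.02,0,0,0.0602,0],[0.024,-0.023,0,0,0,0,0],[0.024,-0.023,0,0,0,0,0],[0.024,-0.023,0,0,0,0,0],[0.024,-0.023,0,0,0,0,0],[0.024,-0.023,0,0,0,0,0],[0.024,-0.023,0,0,0,0,0],[0.024,-0.023,0,0,0,0,0],[0.024,-0.023,0,0,0,0,0],[0.024,-0.023,0,0,0,0,0]]}}

```text
time_s: 1.1
eef_pos: [0.3849, -0.3675, 0.2782]
tcp_rot: [1.0, -0.0, -0.0, -0.0]
force: [0.4, 0.4, -0.5]
width: 0.093
grasp_force: 0.0
```

Call:
{"api": "send_rows", "payload": {"deltas": [[0.01,-0.033,0,0,0,0,0],[0.01,-0.033,0,0,0,0,0],[0.01,-0.033,0,0,0,0,0],[0.01,-0.033,0,0,0,0,0],[0.01,-0.033,0,0,0,0,0],[0.01,-0.033,0,0,0,0,0],[0.01,-0.033,0,0,0,0,0],[0.01,-0.033,0,0,0,0,0],[0.01,-0.033,0,0,0,0,0],[0.01,-0.033,0,0,0,0,0],[0.01,-0.033,0,0,0,0,0],[0.01,-0.033,0,0,0,0,0]]}}

```text
time_s: 2.1
eef_pos: [0.5041, 0.0287, 0.2783]
tcp_rot: [1.0, -0.0, -0.0, -0.0]
force: [0.7, -0.7, -0.7]
width: 0.0928
grasp_force: 0.0
```

Call:
{"api": "send_rows", "payload": {"deltas": [[0,-0.033,0,0,0,0,0],[0,-0.033,0,0,0,0,0],[0,-0.033,0,0,0,0,0],[0,-0.033,0,0,0,0,0],[0,-0.033,0,0,0,0,0],[0,-0.033,0,0,0,0,0],[0,-0.033,0,0,0,0,0],[0,-0.025,0,0,0,0,0],[0,0,0,0,0,0,0],[0,0,0,0,0,0,0]]}}

```text
time_s: 2.93
eef_pos: [0.5036, 0.2838, 0.2778]
tcp_rot: [1.0, 0.001, -0.001, 0.0]
force: [-0.7, 0.4, -0.3]
width: 0.0932
grasp_force: 0.0
```

Call:
{"api": "send_rows", "payload": {"deltas": [[0.0065,-0.005,0.03,0,0,0,0],[0,0,0.03,0,0,0,0],[0,0,0.03,0,0,0,0],[0,0,0.03,0,0,0,0],[0,0,0.03,0,0,0,0],[0,0,0.02,0,0,0,0],[0,0,0.02,0,0,0,0],[0,0,0.012,0,0,0,0],[0,0,0,0,0,0,0],[0,0,0,0,0,0,0]]}}

```text
time_s: 3.77
eef_pos: [0.5106, 0.287, 0.0765]
tcp_rot: [1.0, -0.001, -0.001, 0.0]
force: [0.2, 0.3, 0.4]
width: 0.093
grasp_force: 0.0
```

```bash
python3 - <<'E'
from h import *
o=ctrl.get_obs();print(o["eef_pos"],o["tcp_rot"],o["force"])
a=ctrl.grab_frame("scene")[230:380,180:330]; b=ctrl.grab_frame("top")[180:330,130:280]
cv2.imwrite("pics/d1.png",cv2.resize(np.hstack([a,b]),None,fx=2.6,fy=2.6,interpolation=cv2.INTER_CUBIC))
E
```

```text
[0.5105826  0.28699237 0.07654321] [ 9.99999677e-01 -5.44719372e-04 -5.01789815e-04  3.13003108e-04] [0.18604536 0.26166151 0.44011071]
```

View pics/d1.png

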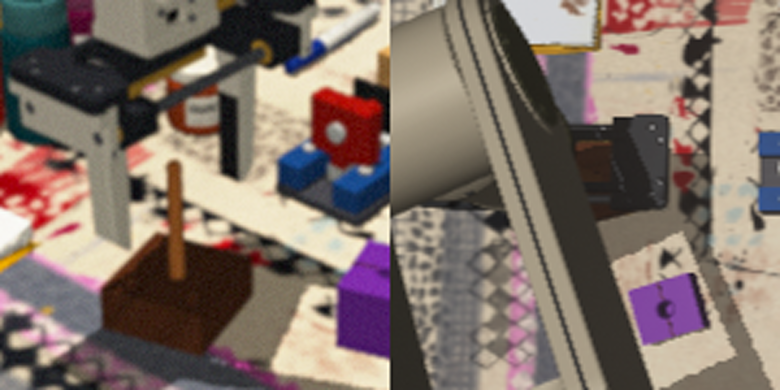

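The dowel, with its top at crop (173,165), stands between the open fingers. It's a good grasp line, so I'll close and lift.

Call:
{"api": "send_rows", "payload": {"deltas": [[0,-0.0015,0,0,0,0,0.5],[0,0,0,0,0,0,1],[0,0,0,0,0,0,1],[0,0,0,0,0,0,1],[0,0,0,0,0,0,1],[0,0,0,0,0,0,1],[0,0,0,0,0,0,1],[0,0,0,0,0,0,1],[0,0,0,0,0,0,1],[0,0,0,0,0,0,1]]}}

```text
time_s: 4.7
eef_pos: [0.5107, 0.2894, 0.0766]
tcp_rot: [1.0, -0.0, -0.0, 0.0]
force: [0.1, -0.5, -0.5]
width: 0.0312
grasp_force: 0.0
```

Call:
{"api": "send_rows", "payload": {"deltas": [[0,0,0,0,0,0,1],[0,0,0,0,0,0,1],[0,0,0,0,0,0,1],[0,0,0,0,0,0,1],[0,0,0,0,0,0,1],[0,0,0,0,0,0,1],[0,0,0,0,0,0,1]]}}

```text
time_s: 5.28
eef_pos: [0.5107, 0.2894, 0.0766]
tcp_rot: [1.0, -0.0, -0.0, 0.0]
force: [-0.9, 0.1, -0.6]
width: 0.0093
grasp_force: 30.0
```

Call:
{"api": "send_rows", "payload": {"deltas": [[0,0,-0.015,0,0,0,1],[0,0,-0.025,0,0,0,1],[0,0,-0.03,0,0,0,1],[0,0,-0.025,0,0,0,1],[0.0095,0.02,0,0,0,0,1],[0,0.04,0,0,0,0,1],[0,0.04,0,0,0,0,1],[0,0.04,0,0,0,0,1],[0,0.04,0,0,0,0,1],[0,0.04,0,0,0,0,1],[0,0.04,0,0,0,0,1],[0,0.019,0,0,0,0,1]]}}

```text
time_s: 6.28
eef_pos: [0.5199, 0.0064, 0.1718]
tcp_rot: [1.0, -0.001, 0.0, 0.001]
force: [0.0, 0.3, -0.0]
width: 0.0093
grasp_force: 30.0
```

Call:
{"api": "send_rows", "payload": {"deltas": [[0,0,0,0,0,0,1],[0,0,0,0,0,0,1],[0,0,0,0,0,0,1]]}}

```text
time_s: 6.53
eef_pos: [0.5202, 0.0111, 0.1717]
tcp_rot: [1.0, -0.0, 0.0, -0.0]
force: [-0.2, 0.9, -0.0]
width: 0.0095
grasp_force: 30.0
```

```bash
python3 - <<'E'
from h import *
o=ctrl.get_obs();print(o["eef_pos"],o["tcp_rot"],o["force"],o["width"])
a=ctrl.grab_frame("scene")[200:290,270:390];b=ctrl.grab_frame("top")[200:290,270:390]
cv2.imwrite("pics/i1.png",cv2.resize(np.hstack([a,b]),None,fx=3.3,fy=3.3,interpolation=cv2.INTER_CUBIC))
cv2.imwrite("pics/i1full.png",ctrl.grab_frame("scene"))
for z in(.105,.0852,.0752):print(proj("scene",(.519,.0095,z)))
E
```

```text
[0.52018446 0.01105647 0.17168222] [ 9.99999938e-01 -1.93679484e-04  5.08348815e-05 -2.90096319e-04] [-0.17093227  0.94271584 -0.04281053] 0.009450707050847766
[344.50368928 234.98227992]
[344.08821362 244.28867697]
[343.88065228 248.93792227]
```

View pics/i1.png

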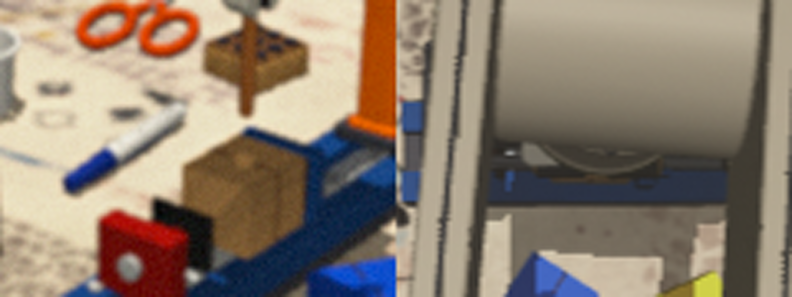

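The dowel hangs vertical with its foot at crop (246,113), directly over the hole at (244,161), as projected. I'll lower it.

Call:
{"api": "send_rows", "payload": {"deltas": [[0,0.0007,0.012,0,0,0,1],[0,0,0.01,0,0,0,1],[0,0,0.005,0,0,0,1],[0,0,0.005,0,0,0,1],[0,0,0.004,0,0,0,1],[0,0,0.004,0,0,0,1],[0,0,0,0,0,0,1]]}}

```text
time_s: 7.27
eef_pos: [0.5197, 0.0097, 0.1306]
tcp_rot: [1.0, -0.0, -0.001, -0.0]
force: [0.9, -0.8, 0.7]
width: 0.0095
grasp_force: 30.0
```

Call:
{"api": "send_rows", "payload": {"deltas": [[0,0,0.005,0,0,0,1],[0,0,0.005,0,0,0,1],[0,0,0.004,0,0,0,1],[0,0,0.004,0,0,0,1],[0,0,0.003,0,0,0,1],[0,0,0,0,0,0,1],[0,0,0,0,0,0,1]]}}

```text
time_s: 7.85
eef_pos: [0.52, 0.0097, 0.1104]
tcp_rot: [1.0, -0.0, -0.0, -0.0]
force: [-0.7, 0.0, 0.2]
width: 0.0094
grasp_force: 30.0
```

```bash
python3 - <<'E'
from h import *
o=ctrl.get_obs();print(o["eef_pos"],o["tcp_rot"],o["force"],o["width"])
a=ctrl.grab_frame("scene")[180:290,280:400]
cv2.imwrite("pics/i2.png",cv2.resize(a,None,fx=5,fy=5,interpolation=cv2.INTER_CUBIC))
E
```

```text
[0.52000048 0.00973688 0.11042737] [ 9.99999970e-01 -1.13692789e-04 -2.15051040e-04 -2.47415671e-05] [-0.71826773  0.03507443  0.19865966] 0.00935964115727715
```

View pics/i2.png

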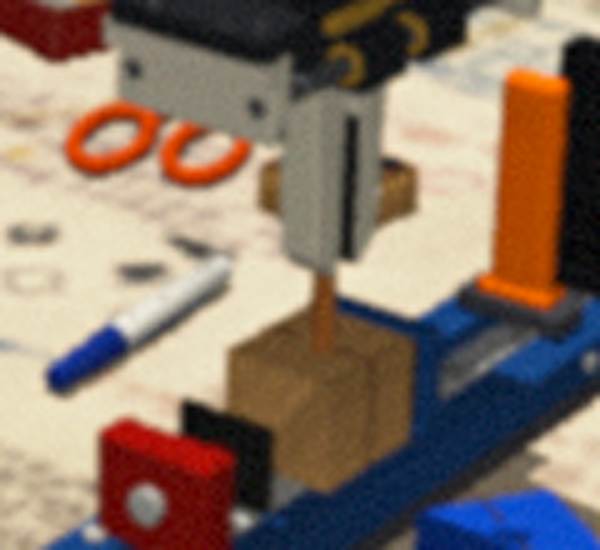

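The dowel is in the hole, entering at crop (322,350). I'll press it gently onto the floor.

Call:
{"api": "send_rows", "payload": {"deltas": [[0,0,0.002,0,0,0,1],[0,0,0.002,0,0,0,1],[0,0,0.001,0,0,0,1],[0,0,0,0,0,0,1]]}}

```text
time_s: 8.23
eef_pos: [0.5207, 0.0097, 0.1064]
tcp_rot: [1.0, -0.0, 0.001, 0.0]
force: [-2.1, -0.1, 4.4]
width: 0.009
grasp_force: 30.0
```

Call:
{"api": "send_rows", "payload": {"deltas": [[0,0,0.001,0,0,0,1],[0,0,0,0,0,0,1],[0,0,0,0,0,0,0.85],[0,0,0,0,0,0,0.8],[0,0,0,0,0,0,0.7],[0,0,0,0,0,0,0.6],[0,0,0,0,0,0,0.5],[0,0,0,0,0,0,0.5]]}}

```text
time_s: 8.9
eef_pos: [0.52, 0.0097, 0.1044]
tcp_rot: [1.0, -0.0, -0.0, -0.0]
force: [0.3, -0.3, 0.2]
width: 0.0407
grasp_force: 0.0
```

Call:
{"api": "send_rows", "payload": {"deltas": [[0,0,0,0,0,0,0.5],[0,0,-0.02,0,0,0,0.4],[0,0,-0.02,0,0,0,0.3],[0,0,-0.03,0,0,0,0.2],[0,0,-0.03,0,0,0,0],[0,0,-0.03,0,0,0,0],[0,0,0,0,0,0,0],[0,0.035,0,0,0,0,0],[0,0.035,0,0,0,0,0],[0,0.035,0,0,0,0,0],[0,0.035,0,0,0,0,0],[0,0.031,0,0,0,0,0]]}}

```text
time_s: 9.9
eef_pos: [0.5198, -0.1632, 0.2345]
tcp_rot: [1.0, -0.0, 0.0, 0.0]
force: [0.6, -0.4, 0.2]
width: 0.0932
grasp_force: 0.0
```

```bash
python3 - <<'E'
from h import *
o=ctrl.get_obs();print(o["eef_pos"],o["tcp_rot"],o["force"],o["width"])
a=ctrl.grab_frame("scene")[140:290,280:440];b=ctrl.grab_frame("top")[170:320,260:440]
cv2.imwrite("pics/t1.png",np.hstack([cv2.resize(x,(400,600 if 0 else 375),interpolation=cv2.INTER_CUBIC) for x in(a,b)]))
for y in(.0095,):print(proj("scene",(.519,y,.14)),proj("scene",(.519,y,.075)))
E
```

```text
[ 0.51984156 -0.16323824  0.23453115] [ 9.99999971e-01 -1.34386221e-04  9.67775838e-05  1.75138557e-04] [ 0.61748719 -0.38282619  0.23138776] 0.09319215893394624
[345.25311092 218.19569996] [343.87651646 249.03056216]
```

View pics/t1.png

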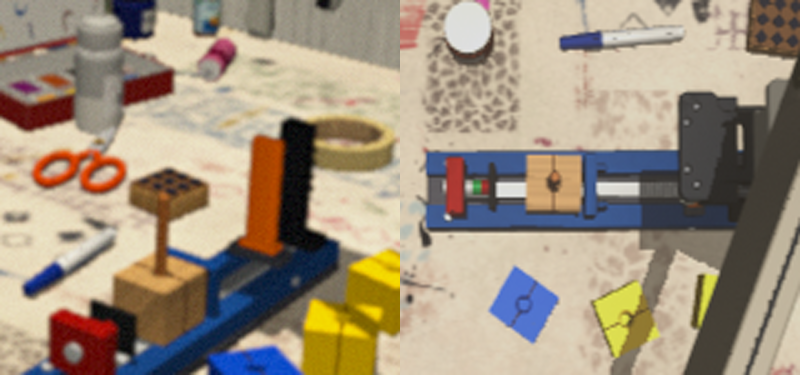

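The dowel stands home: top at crop (162,197), which matches the projection for z = 0.14. Pad and red head haven't moved. Next I'll lower the open fingers around the trigger and grip.

Call:
{"api": "send_rows", "payload": {"deltas": [[0,0,0.02,0,0,0,0],[0,0,0.03,0,0,0,0],[0,0,0.03,0,0,0,0],[0,0,0.025,0,0,0,0],[0,0,0.015,0,0,0,0],[0,0,0.012,0,0,0,0.1],[0,0,0,0,0,0,0.15],[0,0,0,0,0,0,0.2],[0,0,0,0,0,0,0.2],[0,0,0,0,0,0,0.2]]}}

```text
time_s: 10.83
eef_pos: [0.5214, -0.1616, 0.1045]
tcp_rot: [1.0, -0.0, 0.001, 0.001]
force: [0.1, 0.5, 0.1]
width: 0.0746
grasp_force: 0.0
```

Call:
{"api": "send_rows", "payload": {"deltas": [[0,0,0.003,0,0,0,0.24],[0,0,0,0,0,0,0.27],[0,0,0,0,0,0,0.29],[0,0,0,0,0,0,0.31],[0,0,0,0,0,0,0.31],[0,0,0,0,0,0,0.31]]}}

```text
time_s: 11.33
eef_pos: [0.5214, -0.1653, 0.1009]
tcp_rot: [1.0, -0.001, 0.002, 0.003]
force: [4.2, -18.0, -4.7]
width: 0.0649
grasp_force: 12.8
```

The grip finger touches first, with the grip's back at y ≈ -0.198, so I'll re-centre.

Call:
{"api": "send_rows", "payload": {"deltas": [[0,0.002,0,0,0,0,0.31],[0,0.002,0,0,0,0,0.31],[0,0,0,0,0,0,0.31],[0,0,0,0,0,0,0.31]]}}

```text
time_s: 11.67
eef_pos: [0.5209, -0.1655, 0.1005]
tcp_rot: [1.0, -0.0, 0.001, 0.0]
force: [2.4, -0.4, 4.4]
width: 0.0641
grasp_force: 3.9
```

Call:
{"api": "send_rows", "payload": {"deltas": [[0,0.0012,0,0,0,0,0.336],[0,0.0012,0,0,0,0,0.362],[0,0.0012,0,0,0,0,0.388],[0,0.0012,0,0,0,0,0.414],[0,0.0012,0,0,0,0,0.44],[0,0.0012,0,0,0,0,0.466],[0,0.0012,0,0,0,0,0.492],[0,0.0012,0,0,0,0,0.52],[0,0,0,0,0,0,0.52],[0,0,0,0,0,0,0.52]]}}

```text
time_s: 12.5
eef_pos: [0.521, -0.175, 0.1004]
tcp_rot: [1.0, -0.0, 0.001, 0.0]
force: [4.1, 0.3, 5.0]
width: 0.045
grasp_force: 9.4
```

```bash
python3 - <<'E'
from h import *
o=ctrl.get_obs();print(o["eef_pos"],o["force"],o["width"],o["grasp_force"])
b=ctrl.grab_frame("top");cv2.imwrite("pics/top1.png",b)
hsv=cv2.cvtColor(b,cv2.COLOR_BGR2HSV)
a=cv2.imread("pics/top0.png")
for im in(a,b):
    r=im[228:260,266:325].astype(int); m=(r[...,2]>110)&(r[...,1]<60)&(r[...,0]<70)
    ys,xs=np.nonzero(m); print(len(xs),np.percentile(xs,[5,50,95])+266)
    print([tuple(v) for v in im[245,280:315,::-1].tolist()])
E
```

```text
[ 0.52095755 -0.1750325   0.10043213] [4.05234025 0.25617336 4.96057074] 0.044979789240404904 9.389176368713379
160 [281.   284.   297.05]
[(165, 145, 140), (145, 61, 55), (159, 52, 46), (159, 51, 45), (160, 52, 46), (160, 52, 46), (162, 52, 47), (148, 50, 45), (109, 57, 52), (137, 130, 125), (180, 177, 171), (182, 179, 173), (143, 162, 138), (63, 135, 72), (63, 134, 71), (63, 134, 70), (102, 103, 60), (135, 50, 44), (135, 49, 44), (113, 48, 43), (72, 49, 45), (54, 50, 46), (61, 57, 53), (152, 151, 147), (207, 207, 203), (207, 208, 204), (207, 208, 204), (206, 207, 203), (207, 208, 203), (207, 208, 203), (207, 207, 203), (206, 207, 203), (207, 208, 203), (206, 207, 203), (206, 207, 202)]
164 [289. 292. 305.]
[(94, 90, 92), (94, 90, 92), (94, 90, 92), (94, 90, 92), (94, 91, 92), (94, 91, 92), (107, 104, 103), (158, 155, 151), (170, 144, 139), (154, 53, 48), (170, 55, 49), (170, 55, 50), (171, 55, 49), (171, 56, 50), (171, 56, 50), (153, 54, 48), (125, 83, 78), (158, 152, 146), (189, 186, 180), (173, 181, 167), (121, 160, 122), (67, 142, 75), (67, 142, 75), (73, 130, 71), (114, 91, 58), (145, 53, 47), (144, 52, 47), (116, 53, 48), (64, 52, 47), (55, 51, 47), (86, 82, 78), (174, 173, 169), (217, 219, 215), (218, 219, 214), (217, 218, 214)]
```

Call:
{"api": "send_rows", "payload": {"deltas": [[0,-0.0014,0,0,0,0,0.49],[0,-0.0014,0,0,0,0,0.46],[0,-0.0014,0,0,0,0,0.43],[0,-0.0014,0,0,0,0,0.4],[0,-0.0014,0,0,0,0,0.37],[0,-0.0014,0,0,0,0,0.34],[0,-0.0014,0,0,0,0,0.31],[0,-0.0006,0,0,0,0,0.28],[0,0,0,0,0,0,0.28],[0,0,0,0,0,0,0.28]]}}

```text
time_s: 13.38
eef_pos: [0.5191, -0.1642, 0.0988]
tcp_rot: [1.0, -0.0, -0.001, -0.0]
force: [0.3, -0.8, 0.2]
width: 0.0668
grasp_force: 0.5
```

Call:
{"api": "send_rows", "payload": {"deltas": [[0,0.0012,0,0,0,0,0.31],[0,0.0014,0,0,0,0,0.34],[0,0.0014,0,0,0,0,0.37],[0,0.0014,0,0,0,0,0.4],[0,0.0014,0,0,0,0,0.42],[0,0.0007,0,0,0,0,0.435],[0,0.0005,0,0,0,0,0.445],[0,0,0,0,0,0,0.445],[0,0,0,0,0,0,0.445]]}}

```text
time_s: 14.13
eef_pos: [0.5193, -0.1717, 0.0988]
tcp_rot: [1.0, -0.0, -0.001, -0.001]
force: [-1.2, 5.6, -2.3]
width: 0.0516
grasp_force: 5.8
```

```bash
cat >look.py <<'E'
import sys
from h import *
o=ctrl.get_obs();print(o["time_s"],o["eef_pos"],o["force"],o["width"],o["grasp_force"])
b=ctrl.grab_frame("top");cv2.imwrite("pics/"+sys.argv[1],b)
v=b[244:247,280:345].astype(float).mean(0)
print(' '.join(f"{i+280}:{int(p[2])},{int(p[1])},{int(p[0])}" for i,p in enumerate(v)))
E
python3 look.py top2.png
```

```text
14.1333 [ 0.51929524 -0.17168968  0.09875981] [-1.18626846  5.61358031 -2.3427314 ] 0.0516033449578924 5.838712826371193
280:94,90,92 281:93,90,92 282:93,90,92 283:94,90,92 284:94,91,92 285:94,90,92 286:93,90,92 287:94,90,92 288:93,89,91 289:94,90,91 290:129,126,125 291:155,149,145 292:146,108,103 293:155,53,47 294:169,56,49 295:170,55,48 296:171,56,50 297:169,55,49 298:144,52,47 299:102,52,47 300:111,93,89 301:158,155,150 302:186,183,177 303:151,160,145 304:80,134,85 305:70,144,79 306:70,144,79 307:94,117,69 308:130,65,51 309:145,52,47 310:131,51,45 311:89,51,46 312:57,52,48 313:66,61,57 314:162,162,158 315:217,218,215 316:213,201,186 317:206,169,124 318:204,162,110 319:204,161,110 320:203,160,110 321:204,160,110 322:203,160,109 323:203,160,109 324:202,160,109 325:193,152,104 326:162,127,88 327:125,98,70 328:96,75,56 329:79,63,49 330:118,92,66 331:160,125,87 332:186,145,100 333:199,156,107 334:200,158,107 335:200,157,107 336:200,157,108 337:200,157,107 338:200,157,107 339:199,157,107 340:198,156,107 341:180,155,128 342:117,117,112 343:55,66,94 344:61,87,138
```

Call:
{"api": "send_rows", "payload": {"deltas": [[0,0.0005,0,0,0,0,0.46],[0,0.0008,0,0,0,0,0.48],[0,0.0009,0,0,0,0,0.5],[0,0.0009,0,0,0,0,0.52],[0,0,0,0,0,0,0.525],[0,0,0,0,0,0,0.525]]}}

```text
time_s: 14.68
eef_pos: [0.5193, -0.1752, 0.0988]
tcp_rot: [1.0, -0.0, -0.001, -0.0]
force: [-2.6, 4.9, -3.9]
width: 0.0447
grasp_force: 13.4
```

```bash
python3 look.py top3.png
```

```text
14.6833 [ 0.51932956 -0.17522023  0.09878072] [-2.6210464   4.88593209 -3.89095146] 0.044715785561251505 13.400578647851944
280:93,90,92 281:93,90,92 282:94,90,92 283:94,90,92 284:94,90,92 285:93,90,91 286:94,90,93 287:94,90,92 288:93,90,91 289:94,89,92 290:93,90,91 291:93,90,91 292:88,84,85 293:143,140,137 294:171,167,163 295:144,108,103 296:153,53,47 297:169,56,49 298:170,56,50 299:170,55,49 300:169,55,49 301:167,55,49 302:138,53,48 303:142,126,121 304:182,179,173 305:187,185,179 306:149,169,145 307:70,144,79 308:70,144,80 309:70,145,80 310:111,112,66 311:146,53,47 312:146,53,47 313:122,52,46 314:75,51,47 315:57,53,48 316:114,90,67 317:181,142,97 318:205,162,110 319:204,161,110 320:204,161,110 321:204,160,110 322:204,161,110 323:203,160,109 324:203,160,109 325:193,152,104 326:162,127,88 327:125,98,70 328:96,75,56 329:80,63,49 330:118,92,66 331:160,125,87 332:186,146,100 333:199,157,107 334:200,158,108 335:200,157,107 336:201,158,108 337:200,157,107 338:200,157,107 339:199,157,107 340:199,157,107 341:180,155,128 342:117,116,112 343:55,66,94 344:61,88,139
```

Call:
{"api": "send_rows", "payload": {"deltas": [[0,-0.0012,0,0,0,0,0.49],[0,-0.0014,0,0,0,0,0.46],[0,-0.0014,0,0,0,0,0.43],[0,-0.0014,0,0,0,0,0.4],[0,-0.0014,0,0,0,0,0.37],[0,-0.0014,0,0,0,0,0.34],[0,-0.0014,0,0,0,0,0.31],[0,-0.0007,0,0,0,0,0.275],[0,0,0,0,0,0,0.275],[0,0,0,0,0,0,0.275]]}}

```text
time_s: 15.57
eef_pos: [0.5208, -0.1653, 0.1003]
tcp_rot: [1.0, -0.0, 0.001, 0.0]
force: [-0.6, 3.1, -1.4]
width: 0.0673
grasp_force: 1.5
```

Call:
{"api": "send_rows", "payload": {"deltas": [[0,0.0012,0,0,0,0,0.31],[0,0.0014,0,0,0,0,0.34],[0,0.0014,0,0,0,0,0.37],[0,0.0013,0,0,0,0,0.395],[0,0.0007,0,0,0,0,0.41],[0,0.0005,0,0,0,0,0.42],[0,0,0,0,0,0,0.42],[0,0,0,0,0,0,0.42]]}}

```text
time_s: 16.23
eef_pos: [0.5209, -0.1707, 0.1003]
tcp_rot: [1.0, 0.0, 0.001, -0.001]
force: [0.1, 9.3, 0.1]
width: 0.0543
grasp_force: 4.5
```

```bash
python3 look.py top4.png
```

```text
16.2333 [ 0.52086777 -0.17068033  0.10026084] [0.11998503 9.2965051  0.09838585] 0.05434240262195555 4.4746363162994385
280:94,90,92 281:94,90,92 282:94,90,92 283:93,90,92 284:93,90,92 285:93,90,91 286:94,90,92 287:93,89,91 288:94,90,92 289:94,90,91 290:93,90,91 291:94,90,91 292:94,90,91 293:94,90,91 294:87,83,84 295:143,140,137 296:186,184,179 297:159,144,139 298:138,62,56 299:164,55,48 300:170,55,49 301:171,56,49 302:170,56,49 303:169,56,49 304:157,54,48 305:118,59,54 306:142,135,129 307:187,184,178 308:149,169,145 309:70,144,79 310:71,145,80 311:71,145,80 312:111,112,66 313:145,53,47 314:145,52,47 315:115,50,45 316:62,50,45 317:58,53,49 318:114,91,67 319:181,142,97 320:204,162,110 321:204,161,110 322:204,161,110 323:203,160,110 324:203,160,110 325:203,160,110 326:203,160,109 327:193,152,103 328:162,127,87 329:120,93,67 330:89,69,53 331:84,66,50 332:99,78,58 333:109,86,62 334:161,126,87 335:200,158,108 336:200,157,107 337:199,156,106 338:199,157,106 339:200,156,106 340:199,156,106 341:198,155,106 342:179,140,96 343:118,105,109 344:61,87,138
```

Call:
{"api": "send_rows", "payload": {"deltas": [[0,0,0,0,0,0,0.43],[0,0.0003,0,0,0,0,0.445],[0,0.0005,0,0,0,0,0.46],[0,0.0005,0,0,0,0,0.475],[0,0.0005,0,0,0,0,0.49],[0,0.0002,0,0,0,0,0.5],[0,0,0,0,0,0,0.5],[0,0,0,0,0,0,0.5]]}}

```text
time_s: 16.95
eef_pos: [0.5209, -0.1741, 0.1002]
tcp_rot: [1.0, -0.0, 0.001, 0.0]
force: [3.2, 2.9, 0.8]
width: 0.047
grasp_force: 14.4
```

```bash
python3 look.py top5.png
```

```text
16.95 [ 0.52085862 -0.17405069  0.10023502] [3.20182043 2.88849824 0.77667508] 0.04698197086039775 14.404482990503311
280:93,89,91 281:94,90,92 282:93,90,92 283:94,90,92 284:94,90,92 285:93,90,92 286:94,90,92 287:94,90,92 288:93,90,91 289:94,90,92 290:94,90,92 291:94,90,91 292:94,90,91 293:94,90,91 294:88,84,85 295:143,140,137 296:186,184,179 297:186,183,178 298:186,184,178 299:187,184,178 300:167,146,140 301:153,65,58 302:170,56,49 303:170,56,49 304:171,56,49 305:169,55,49 306:170,56,50 307:158,54,48 308:130,96,81 309:99,138,97 310:71,144,80 311:70,145,79 312:111,112,67 313:146,53,47 314:145,53,47 315:116,51,45 316:63,51,46 317:58,53,48 318:114,91,67 319:181,142,97 320:204,161,110 321:204,161,110 322:203,160,110 323:203,160,109 324:203,161,110 325:203,160,109 326:203,160,109 327:193,152,104 328:162,126,87 329:119,93,67 330:87,68,52 331:84,66,51 332:107,84,61 333:133,104,74 334:174,136,94 335:200,158,108 336:200,158,107 337:200,157,107 338:199,157,106 339:200,156,106 340:199,156,106 341:198,156,106 342:179,141,97 343:118,105,110 344:62,88,139
```

Call:
{"api": "send_rows", "payload": {"deltas": [[0,0.0001,0,0,0,0,0.51],[0,0.0002,0,0,0,0,0.52],[0,0.0002,0,0,0,0,0.53],[0,0,0,0,0,0,0.53],[0,0,0,0,0,0,0.53],[0,0,0,0,0,0,0.53]]}}

```text
time_s: 17.5
eef_pos: [0.5209, -0.1752, 0.1002]
tcp_rot: [1.0, -0.0, 0.001, 0.001]
force: [5.6, -2.0, -0.3]
width: 0.0448
grasp_force: 22.7
```

```bash
python3 look.py top6.png; python3 - <<'E'
from h import *
b=cv2.imread("pics/top6.png")[220:270,265:365];a=ctrl.grab_frame("scene")[200:290,280:440]
cv2.imwrite("pics/f1.png",np.vstack([cv2.resize(b,(560,280),interpolation=cv2.INTER_CUBIC),cv2.resize(a,(560,315),interpolation=cv2.INTER_CUBIC)]))
E
```

```text
17.5 [ 0.52086682 -0.17524661  0.10023792] [ 5.56136527 -1.98281108 -0.32571735] 0.044776943878240806 22.663410007953644
280:94,90,92 281:94,90,92 282:93,90,92 283:93,90,92 284:94,90,92 285:94,90,92 286:94,90,92 287:93,90,92 288:93,90,92 289:94,90,92 290:94,90,92 291:94,90,92 292:94,90,92 293:94,90,92 294:88,84,85 295:142,140,137 296:187,184,179 297:186,183,178 298:186,184,178 299:186,184,178 300:187,185,179 301:167,146,140 302:153,65,59 303:170,56,50 304:171,56,50 305:171,56,49 306:169,56,50 307:170,55,49 308:157,54,48 309:130,97,82 310:98,137,97 311:70,145,79 312:111,112,66 313:145,53,47 314:145,53,47 315:116,50,45 316:62,50,45 317:58,53,48 318:114,91,67 319:182,142,97 320:204,161,110 321:204,161,110 322:203,160,109 323:203,161,110 324:203,160,110 325:203,160,110 326:203,161,110 327:193,152,103 328:163,127,88 329:117,91,66 330:83,66,51 331:84,66,51 332:108,84,62 333:141,110,77 334:180,142,96 335:200,158,107 336:200,157,107 337:200,157,106 338:199,156,106 339:200,156,106 340:199,156,106 341:198,156,106 342:179,141,97 343:118,105,110 344:61,88,139
```

View pics/f1.png

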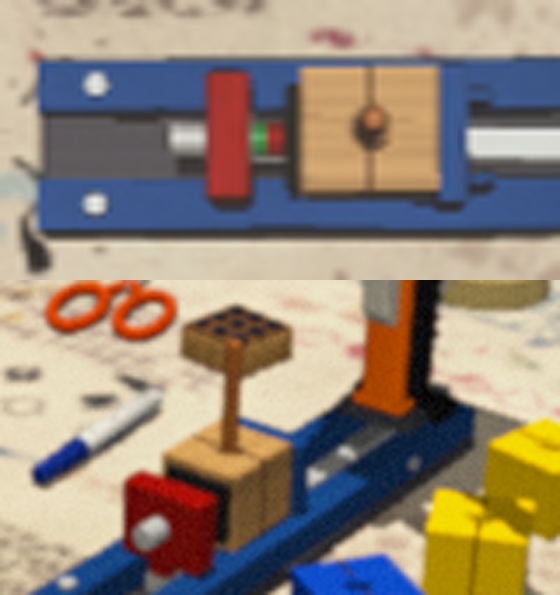

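The top view shows the red head at the green band: the bare steel is gone and green is still visible at crop (259,138). The block is square against the fixed jaw and the dowel is upright in its hole. One short hold to check it's steady, then I'll hand in.

Call:
{"api": "send_rows", "payload": {"deltas": [[0,0,0,0,0,0,0.53],[0,0,0,0,0,0,0.53],[0,0,0,0,0,0,0.53],[0,0,0,0,0,0,0.53],[0,0,0,0,0,0,0.53],[0,0,0,0,0,0,0.53]]}}

```text
time_s: 18.1
eef_pos: [0.5208, -0.1752, 0.1002]
tcp_rot: [1.0, -0.0, 0.001, 0.001]
force: [4.8, -1.4, -0.1]
width: 0.0445
grasp_force: 22.7
```

```bash
python3 - <<'E'
from bench import ctrl
o=ctrl.get_obs();print(o["eef_pos"],o["force"],o["width"],o["grasp_force"])
if o["grasp_force"]>8 and abs(o["force"][1])<8: print(ctrl.sign_off())
E
```

```text
[ 0.52084892 -0.17523306  0.10021246] [ 4.75406078 -1.41319752 -0.07565836] 0.04452046044245642 22.662543654441833
the job is handed in; nothing more can be done
None
```

I handed the job in at about 18 s (no verdict came back): the dowel is home in the block, the block is square against the fixed jaw, the stem is about 10 mm in (green band), and the fingers still pinch trigger and grip at about 23 N.

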